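# Clip the loop-handled hive scraper into the snap hook of the shop's display stand

### The arm

A 6-joint arm with a two-finger parallel gripper is mounted at the origin on the work surface. World frame = base frame: x ahead of the robot, y to its left, z up, the work surface at z = 0. Lengths are in m, angles in rad, forces in N, time in s.
With the tool pointing down it reaches from about 0.375 to 0.825 m from the base axis. Payload 5.5 kg.
Tool frame: the origin (TCP) lies on the centre line of the jaws, within the pads' length; the fingertips stand 22 mm ahead of it and the grasp point (between the pads) lies 3 mm ahead of it (arm.tip_extent is the distance from the TCP to the fingertips, in m); z points along the fingers, y is the line along which they close (so a half turn about z gives the same grasp; the last joint's range is limited). The gripper opens to 85 mm and grips with 20 to 120 N. Pads are 22 mm wide; open, the fingers measure 114 mm over their backs; the gripper's body (76 mm by 85 mm) begins 54 mm behind the grasp point. The pads swing forward as they close: fully open they stand 13 mm farther back than shut.
Start: joints at [0, 0.314, -0.047, 1.21, 0, 1.571], TCP at [0.6, -0, 0.253] pointing down, gripper open.
Joint ranges: [-2.67, 2.67], [-0.69, 1.73], [-1.03, 1.25], [-2.08, 2.16], [-1.42, 1.45], [-3.14, 3.14]. Speed limits (rad/s): [2.39, 2.39, 3.01, 3.14, 3.14, 3.14].

### API

Orientations are given as a unit quaternion [w, x, y, z].
In Python, from station import arm, eyes gives the robot as it stands.
- The arm moves only by the tool apply_moves, never from a script. Its argument "series" is one flat list of numbers, 7 for each row, row after row: the shift along the tool's x, y, z in mm, then the turn, a rotation vector about the tool's x, y, z in rad, then the finger opening in mm, from 0 to 85.4. In form: [tx, ty, tz, rx, ry, rz, jaw, tx, ty, tz, rx, ry, rz, jaw, ...]. A call has 1 to 8 rows; each row shifts and turns the commanded pose from where the row before left it, along the tool's axes as they then stand; what a row does not reach is not made up. A row lasts 1/10 s, in which the tool goes at most 50 mm and 8.59 degrees, less where a joint would pass 70% of its speed; a pose out of reach is approached as far as the arm can. A call is refused whole if a number of a shift passes 50 or a number of a turn 0.15, either way. A call with a gripper value outside its range is refused whole. The fingers move at their own pace and stop on an object; "force" is the grip in N (left out, the last holds). Time passes only in rows, so rows that do not move let the fingers close. It gives the time, the measured TCP pose, the force, the opening and the grip force at its end, in the units of the state.
- arm.read_state(): the state, without advancing time (a new reading comes with each control period).
- eyes.snapshot(name): name is "scene" or "side" or "wrist"; returns a dict with "frame" (420x560x3 uint8, red, green, blue), "depth" (420x560 float32, m along the optical axis (not along the pixel's ray), 0 where there is no reading), "fx", "fy", "cx", "cy" (pixels), "world_from_camera" (4x4, takes a point from camera to world coordinates); the wrist camera has in their place "mount" (4x4, takes a point from camera to tool coordinates, whose origin is the TCP and whose axes are the flange's). Camera axes: x right, y up, looking along -z (the intrinsics and any distortion apply to the point x, -y, -z); pixel columns grow to the right and rows downward; lengths in m; the calibration is good to about 2 mm. A picture is of the moment at which its call begins: read the wrist's pose just before it.
- arm.sign_off(): hands the job in; it is judged then, once.
The state is a dict: "t": time; "joint_positions": joint angles; "joint_vel": joint speeds; "tau": joint torques, N m; "position": TCP position; "tool_rot": TCP orientation; "contact_force": force on the tool from outside, world axes, zero at the start; "torque": the same for the moment, N m; "opening": finger opening in m; "grasp_force": force on a finger pad.
Only numpy, scipy, OpenCV 4.12 (cv2) and the standard library are available. Lean on these libraries where they do the work, as an engineer would, in place of code of your own. Each camera call takes 0.05 s, during which the arm holds its last target. There are 200 camera calls.

### The job

Draw the loop-handled scraper out of the tool block and hang it on the display stand's snap hook: slip the nose of the hook through the handle's eye, press the eye gently down against the sprung gate until its rim has passed inside and the gate has snapped shut over it, then let go so that the scraper hangs freely from the hook. Push the gate with the eye only, keep fingers off the stand and its hook, do not strain the hook, and leave the other tools in the block and the goods on the table where they are.

Things in the scene. Friction and masses are not known exactly. Their poses are not given: they have to be found in the camera images.
- loop_scraper: scraper to hang: plain steel, 162 mm tall, about 150 g, blade down in a block slot with a little play. Origin: middle of the bottom edge; z up to the handle, x width, y thickness. Blade 32 x 4 mm, z 0-80. Handle: closed loop (the eye), 48 mm wide outside, 6 mm thick; lower bar z 80-88; opening 36 mm wide, 68 high (z 88-156). Same after a half turn about z.
- grip (a point): on the scraper's middle plane at z = 143 mm, 16 mm below the rim: height at which to grip the loop from above by the outer faces (x = -24 and +24 mm) of its straight 6 mm side bars, which run z = 87 to 157 mm. The hook then passes between the fingers. Axes as the scraper's.
- rim (a point): middle of the centre line of the scraper's round top bar (the rim, 6 mm diameter, z = 159 mm in the scraper's frame), which has to pass the gate; axes as the scraper's
- stand: display stand, fixed: round base 144 mm across, 9 high, square post 20 mm wide, 255 high. Origin: centre of the base's underside; hook towards -x. A black clamp (40 x 40 x 32 mm, thumb screws on +y) holds a rod with a snap hook of 6 mm wire, 60 mm long, 22 wide, in the upright plane y = 0, nose to -x, sloping down 20 degrees: spine below, bow in front bending up and back to the nose, gate on top.
- clamp (a point): nominal place of the clamp on the post (stand frame x 0, y 0, z 221 mm). The clamp really sits up to 12 mm higher or lower, and its rod up to 11 mm farther out (-x) or in, than this pose and the points throat and bow say: the hook and gate shift with both; find them by feel or camera. Pressing the scraper on the hook with over 18 N strains it. The post begins 98 mm to +x of the throat.
- throat (a point): stand frame x -108, y 0, z 215 mm: nominal centre of a rim that lies at the shut gate's centre line and touches the nose's inner side. Nose through the eye, scraper upright, its width along the stand's y, a rim coming straight down here meets the gate 6 mm above, passes its free end about 7 mm below and lies on the spine about 11 mm below. All shifts with the hook.
- bow (a point): nominal foremost point of the hook (stand frame x -122, y 0, z 205 mm). Nose's top: 6 mm to -x, 1 mm above the throat; underside of hook: 21 mm below the throat, nothing lower. Coming from -x with the rim 32 mm above the nominal throat always threads the nose. A rim set on the gate behind the nose, pressing it in by 0.12 rad and slid to -x, stops at the nose, in the throat.
- gate (a joint): angle of the sprung gate, rad: 0 shut, growing as its free end is pushed in (down), stop at 0.6. Its top slopes down 20 degrees towards the nose. Its spring takes 4 N at the free end, 32 mm from the hinge, to start (more nearer the hinge) and 6 N far open; a rim passing at the throat takes 5 to 8 N, opens it to about 0.2 and then lets it spring back to 0.
- block: fixed wooden tool block, 80 (x) by 205 (y) by 60 mm high; origin: centre of the underside. Slots at y = -65, 0 and +65 mm, 34.5 x 6.5 mm, length along x, 50 mm deep; a tool in one has its origin 10 mm above the table. Which tool stands in which slot varies.
- tee_scraper: bystander in the block: a scraper with the same blade and a solid cross handle (44 mm wide, black), 146 mm tall, origin at its lower end; leave it there
- hive_tool: bystander in the block: a steel hive tool with the same blade and an open hooked end, 160 mm tall, origin at its lower end; leave it there
- spool_a: bystander: spool of frame wire, 60 mm across, 48 mm high; origin at its underside
- spool_b: bystander: spool of frame wire, 80 mm across, 40 mm high; origin at its underside
- spool_c: bystander: spool of frame wire, 52 mm across, 60 mm high; origin at its underside
- honey_jar: bystander: jar 72 mm across, 85 mm high; origin at its underside
- nail_box: bystander: carton 60 x 85 x 40 mm; origin at its underside
- paint_tin: bystander: tin 100 mm across, 110 mm high; origin at its underside
Things that resemble listed ones, but are neither listed nor needed, are in the scene too. Leave any purple look-alike of the loop_scraper alone.

How it is judged:
By the outcome, as a careful person would: the job done as asked, in the order asked, and still so for the second after the job is handed in, with the robot touching nothing.
It also fails if it takes over 70 s, if anything falls off the work surface, if the arm or the gripper's body presses on something with over 40 N, if the wrist force passes 120 N, or if a joint passes its speed limit or range.

## Working session

There is one attempt and no reset: what is moved stays moved. The work goes in short steps, Python scripts to look and compute and a tool call to move; the robot and the scene stay as the last step left them, time stands still between calls to the robot, and variables do not carry over. Pictures are saved under pics/ and viewed, at most 10 in all, crops included, and the job is handed in when it is done.

Besides the shell and the picture viewer there is one more tool, called after "Request:" as name(argument=value, ...) on one line, values as JSON. apply_moves: Moves the arm, as the interface text tells. Its arguments: {"type":"object","properties":{"series":{"type":"array","items":{"type":"number"}},"force":{"type":"number"}},"required":["series"]}

```bash
mkdir -p pics; cat > h.py <<'E'
import numpy as np, cv2
from station import arm, eyes
from scipy.spatial.transform import Rotation as R
def snap(n):
    s=arm.read_state(); d=eyes.snapshot(n)
    if n=='wrist':
        T=np.eye(4); q=s['tool_rot']; T[:3,:3]=R.from_quat([q[1],q[2],q[3],q[0]]).as_matrix(); T[:3,3]=s['position']
        d['world_from_camera']=T@np.array(d['mount'])
    return d
def cloud(d):
    h,w=d['depth'].shape; v,u=np.mgrid[:h,:w]; z=d['depth']
    p=np.stack([(u-d['cx'])/d['fx']*z,-(v-d['cy'])/d['fy']*z,-z],-1)
    T=np.array(d['world_from_camera']); P=p@T[:3,:3].T+T[:3,3]; P[z==0]=np.nan
    return P
def save(n,im,s=1): cv2.imwrite('pics/'+n,cv2.resize(im[...,::-1],None,fx=s,fy=s,interpolation=cv2.INTER_CUBIC))
E
python3 - <<'E'
from h import *
ims=[]
for n in('scene','side'):
    d=snap(n); np.save(n+'.npy',cloud(d)); np.save(n+'_im.npy',d['frame']); ims.append(d['frame'])
    print(n,[k for k in d],np.round(d['world_from_camera'],3).tolist(),d['fx'])
    save(n+'.png',d['frame'],1.42)
print(arm.read_state())
E
```

```text
scene ['frame', 'depth', 'fx', 'fy', 'cx', 'cy', 'world_from_camera'] [[-0.645, -0.659, 0.388, 0.983], [0.764, -0.549, 0.337, 0.395], [-0.009, 0.514, 0.858, 1.018], [0.0, 0.0, 0.0, 1.0]] 398.0746883721053
side ['frame', 'depth', 'fx', 'fy', 'cx', 'cy', 'world_from_camera'] [[0.863, 0.279, -0.421, 0.052], [-0.505, 0.455, -0.734, -0.869], [-0.013, 0.846, 0.533, 0.814], [0.0, 0.0, 0.0, 1.0]] 483.25615509838696
{'t': 0.1, 'joint_positions': array([ 5.43993937e-06,  3.14167422e-01, -4.79386376e-02,  1.21019934e+00,
        1.08470028e-05,  1.57081821e+00]), 'joint_vel': array([-0.00089831, -0.00017933,  0.00156702, -0.00045542, -0.00050813,
       -0.00013843]), 'tau': array([ 9.99693766e-04, -5.40766132e+01,  3.40542591e+01,  1.10156229e-02,
        1.53784813e-04, -8.18082242e-06]), 'position': array([5.99534136e-01, 6.61206850e-06, 2.52531224e-01]), 'tool_rot': array([-5.37366838e-04,  7.07112396e-01,  7.07100764e-01, -5.29711428e-04]), 'contact_force': array([ 0.20190648,  0.02721028, -0.22341481]), 'torque': array([-0.00087225,  0.02092223, -0.01072672]), 'grasp_force': 0.0, 'opening': 0.08538951261605762}
```

View pics/scene.png

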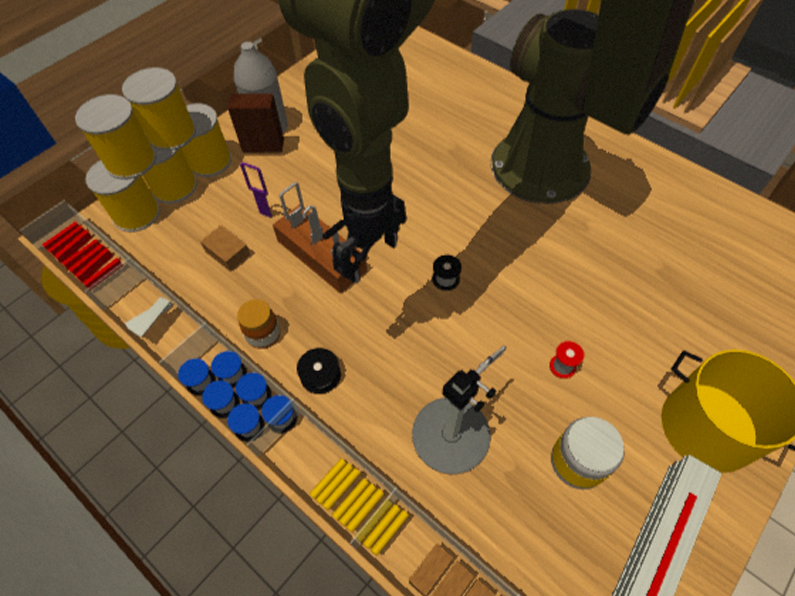

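View pics/side.png

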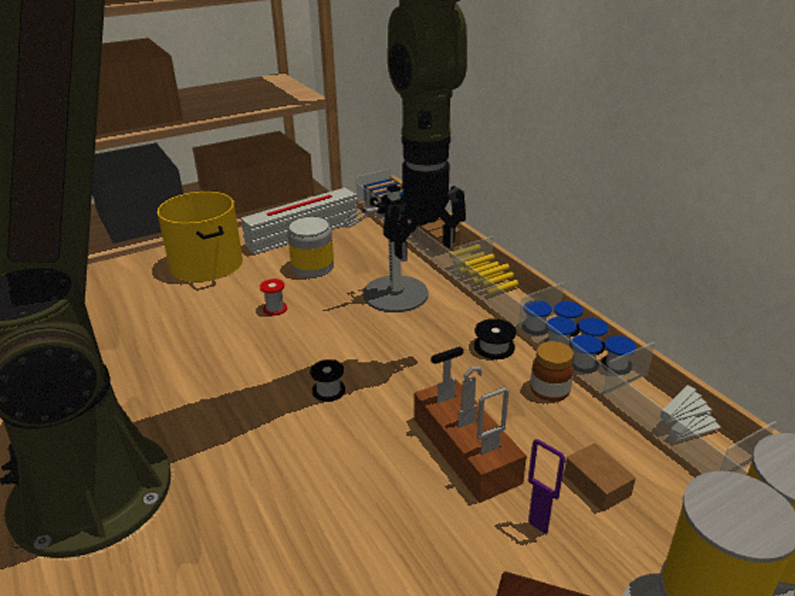

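The steel closed loop stands in the block at scene (292,200) and side (492,420). Things it could be confused with: the purple loop, scene (255,185) and side (545,475); the hive tool, side (468,395); and the tee, side (447,370). I choose the steel closed loop in the end slot. The stand is at scene (450,435), with its hook pointing up-right in that view.

```bash
python3 - <<'E'
from h import *
S=np.load('scene.npy');D=np.load('side.npy');Si=np.load('scene_im.npy').astype(int);Di=np.load('side_im.npy').astype(int)
def at(P,u,v): return np.round(P[int(v/1.42),int(u/1.42)],3)
print('block side',at(D,440,420),at(D,490,470),'scene',at(S,300,240),'stand base',at(S,430,450),at(D,375,295),'clamp',at(S,462,385))
for nm,P,I in(('scene',S,Si),('side',D,Di)):
    # block top: z 0.055-0.065, brown
    c=at(D,450,430)
    m=(abs(P[...,2]-.06)<.005)&(np.hypot(P[...,0]-c[0],P[...,1]-c[1])<.2)&(I[...,0]>I[...,2]*1.6)
    n,l,st,_=cv2.connectedComponentsWithStats(m.astype(np.uint8))
    k=1+np.argmax(st[1:,4]); q=P[l==k]; r=cv2.minAreaRect((q[:,:2]*1000).astype(np.float32)); print(nm,'block',len(q),r,q[:,2].mean())
    # tools above the block
    m=(P[...,2]>.1)&(P[...,2]<.19)&(np.hypot(P[...,0]-r[0][0]/1e3,P[...,1]-r[0][1]/1e3)<.12)&(I.max(-1)-I.min(-1)<40)
    n,l,st,_=cv2.connectedComponentsWithStats(m.astype(np.uint8),connectivity=8)
    for k in range(1,n):
        if st[k,4]>12: q=P[l==k]; print('  tool',st[k],np.round(np.median(q,0),3),'xy',np.round(q.min(0),3),np.round(q.max(0),3))
    b=at(S,430,450)
    m=(abs(P[...,2]-.009)<.004)&(np.hypot(P[...,0]-b[0],P[...,1]-b[1])<.15)&(I.max(-1)-I.min(-1)<25)
    q=P[m]; print(' base',len(q),cv2.minEnclosingCircle((q[:,:2]*1000).astype(np.float32)))
    m=(P[...,2]>.15)&(np.hypot(P[...,0]-b[0],P[...,1]-b[1])<.25)&(P[...,2]<.275)
    n,l,st,_=cv2.connectedComponentsWithStats(m.astype(np.uint8),connectivity=8)
    for k in range(1,n):
        if st[k,4]>12: q=P[l==k]; print('  stand',st[k],np.round(np.median(q,0),3),np.round(q.min(0),3),np.round(q.max(0),3))
r=Si[200:340,270:400].astype(np.uint8); save('stand.png',r,4)
E
```

```text
block side [ 0.505 -0.193  0.061] [ 0.511 -0.319  0.062] scene [ 0.565 -0.251  0.058] stand base [0.728 0.233 0.012] [0.632 0.258 0.009] clamp [0.686 0.25  0.255]
scene block 694 ((542.3712158203125, -220.4652099609375), (208.42086791992188, 81.2311782836914), 85.86302185058594) 0.05976838691130227
  tool [197 129  17  25  83] [ 0.543 -0.284  0.145] xy [ 0.514 -0.291  0.1  ] [ 0.562 -0.279  0.173]
  tool [213 145  12  18 104] [ 0.544 -0.219  0.135] xy [ 0.531 -0.226  0.101] [ 0.562 -0.215  0.17 ]
  tool [227 155  16  17 105] [ 0.547 -0.154  0.153] xy [ 0.52  -0.163  0.111] [ 0.573 -0.148  0.159]
 base 1807 ((678.8699340820312, 246.0702667236328), 70.98109436035156)
  stand [245 192   9   8  47] [0.65  0.009 0.263] [ 0.643 -0.003  0.247] [0.657 0.012 0.275]
  stand [311 244  46  48 758] [0.68  0.253 0.225] [0.569 0.226 0.15 ] [0.7   0.289 0.258]
side block 1643 ((538.691162109375, -219.65997314453125), (210.48548889160156, 82.83055877685547), 87.1304702758789) 0.060114387829074835
  tool [304 244  22  25 205] [ 0.54  -0.158  0.15 ] xy [ 0.513 -0.164  0.101] [ 0.568 -0.152  0.159]
  tool [325 258  14  28 217] [ 0.539 -0.222  0.134] xy [ 0.527 -0.226  0.1  ] [ 0.558 -0.217  0.172]
  tool [336 273  22  34 227] [ 0.531 -0.286  0.145] xy [ 0.51  -0.291  0.1  ] [ 0.559 -0.281  0.173]
 base 746 ((721.9285888671875, 211.61257934570312), 128.04812622070312)
  stand [242 130  42  30 329] [0.651 0.249 0.224] [0.565 0.226 0.191] [0.694 0.292 0.258]
  stand [312 161   4  13  34] [0.641 0.005 0.261] [ 0.639 -0.001  0.244] [0.644 0.013 0.274]
```

View pics/stand.png

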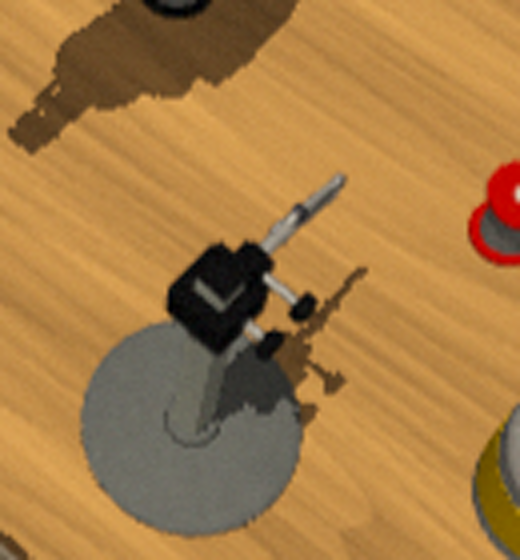

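The crop shows the stand's base, the clamp with its screws on +y, and the hook pointing to about world -x. The loop is at about (0.535,-0.285). Next I move above it.

Request:
apply_moves(series=[-46,-10,-3,0,0,0,85,-46,-10,-3,0,0,0,85,-46,-10,-3,0,0,0,85,-46,-10,-3,0,0,0,85,-46,-10,-3,0,0,0,85,-46,-10,-3,0,0,0,85,0,0,0,0,0,0,85,0,0,0,0,0,0,85])

```text
t: 0.9
position: [0.5394, -0.277, 0.2708]
tool_rot: [-0.0, 0.708, 0.706, 0.0]
contact_force: [-0.2, -0.1, -0.9]
opening: 0.0851
grasp_force: 0.0
```

```bash
python3 - <<'E'
from h import *
s=arm.read_state(); print(s['position'],s['tool_rot'],s['contact_force'],s['joint_positions'])
d=snap('wrist'); P=cloud(d); np.save('w1.npy',P); np.save('w1_im.npy',d['frame']); print(np.round(d['mount'],3).tolist(),d['fx'])
save('w1.png',d['frame'],1.0)
I=d['frame'].astype(int); g=(I.max(-1)-I.min(-1)<40)
m=g&(P[...,2]>.13)&(P[...,2]<.18)
n,l,st,_=cv2.connectedComponentsWithStats(m.astype(np.uint8),connectivity=8)
for k in range(1,n):
    if st[k,4]>60: q=P[l==k]; print(st[k],np.round(np.median(q,0),4),np.round(q.min(0),3),np.round(q.max(0),3),cv2.minAreaRect((q[:,:2]*1e3).astype(np.float32)))
m=(abs(P[...,2]-.06)<.004)&(I[...,0]>I[...,2]*1.6)
q=P[m];print(len(q), cv2.minAreaRect((q[:,:2]*1e3).astype(np.float32)) if len(q)>5 else 0)
E
```

```text
[ 0.53938252 -0.27695501  0.27078045] [-4.92470279e-04  7.08008004e-01  7.06204234e-01  5.77523284e-05] [-0.1903698  -0.10834278 -0.92695666] [-4.74572989e-01  3.20677978e-01  2.38025294e-03  1.25340049e+00
  4.12359000e-04  1.09877407e+00]
[[-0.001, 0.951, 0.31, 0.079], [1.0, 0.001, -0.001, -0.001], [-0.001, 0.31, -0.951, -0.122], [0.0, 0.0, 0.0, 1.0]] 350.3979082322383
[ 240   14   92   28 2111] [ 0.5424 -0.1589  0.1561] [ 0.514 -0.166  0.148] [ 0.57  -0.151  0.159] ((542.1782836914062, -158.33004760742188), (13.11017894744873, 56.570831298828125), 87.23013305664062)
[266 127  48  16 587] [ 0.5441 -0.2219  0.1663] [ 0.529 -0.227  0.13 ] [ 0.56  -0.219  0.172] ((544.571533203125, -222.77001953125), (6.705674171447754, 31.514570236206055), 86.84721374511719)
[243 210  68  29 786] [ 0.5359 -0.2859  0.1717] [ 0.513 -0.29   0.13 ] [ 0.559 -0.283  0.175] ((535.80615234375, -286.9968566894531), (6.087233543395996, 46.58777618408203), 87.03945922851562)
16395 ((602.7010498046875, -315.47052001953125), (443.0533142089844, 417.48297119140625), 11.220459938049316)
```

View pics/w1.png

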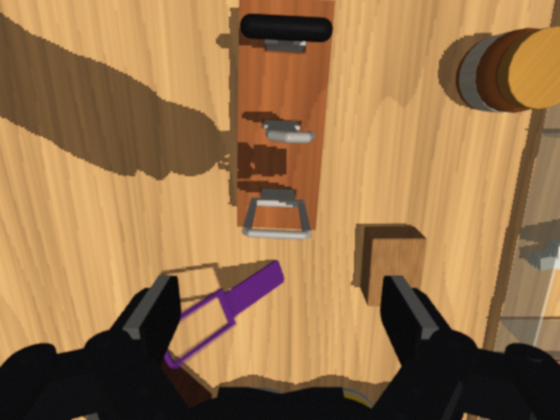

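```bash
python3 - <<'E'
from h import *
P=np.load('w1.npy');I=np.load('w1_im.npy').astype(int)
for P,I in((P,I),(np.load('side.npy'),np.load('side_im.npy').astype(int))):
    m=(I[...,2]>I[...,1]*1.8)&(I[...,0]>I[...,1]*1.2)&(I[...,2]>50)&(P[...,0]>.3)&(P[...,1]<0); q=P[m]
    print(len(q),np.round(np.nanpercentile(q,[2,50,98],axis=0),3))
    for a,b in((0,.03),(.03,.07),(.07,.12),(.12,.2)):
        r=q[(q[:,2]>a)&(q[:,2]<b)]
        if len(r): print(a,len(r),np.round(r.min(0),3),np.round(r.max(0),3))
E
```

```text
2118 [[ 0.402 -0.529  0.007]
 [ 0.493 -0.413  0.041]
 [ 0.537 -0.393  0.104]]
0 726 [ 0.388 -0.547  0.   ] [ 0.54  -0.388  0.03 ]
0.03 1076 [ 0.456 -0.447  0.03 ] [ 0.513 -0.397  0.07 ]
0.07 308 [ 0.421 -0.458  0.07 ] [ 0.469 -0.403  0.106]
127 [[ 0.531 -0.423  0.028]
 [ 0.539 -0.403  0.118]
 [ 0.546 -0.381  0.163]]
0 4 [ 0.543 -0.416  0.008] [ 0.544 -0.414  0.03 ]
0.03 5 [ 0.538 -0.416  0.033] [ 0.544 -0.403  0.063]
0.07 55 [ 0.531 -0.425  0.085] [ 0.546 -0.381  0.118]
0.12 63 [ 0.53  -0.423  0.12 ] [ 0.548 -0.379  0.164]
```

Request:
apply_moves(series=[-5,-2,20,0,0,0.05,85,-5,-1.5,20,0,0,0,85,0,0,15,0,0,0,85,0,0,0,0,0,0,85])

```text
t: 1.35
position: [0.5352, -0.2835, 0.2138]
tool_rot: [-0.002, 0.724, 0.69, -0.001]
contact_force: [0.1, 1.2, -0.3]
opening: 0.0852
grasp_force: 0.0
```

Request:
apply_moves(series=[-2.5,0.5,20,0,0,0,85,0,0,20,0,0,0,85,0,0,17,0,0,0,85,0,0,0,0,0,0,85])

```text
t: 1.75
position: [0.5358, -0.2866, 0.1577]
tool_rot: [-0.002, 0.724, 0.69, -0.0]
contact_force: [-0.9, 0.3, 0.9]
opening: 0.0846
grasp_force: 0.0
```

```bash
python3 - <<'E'
from h import *
s=arm.read_state();print(s['position'],s['contact_force'])
d=snap('side'); save('s2.png',d['frame'][150:400,260:460],3)
E
```

```text
[ 0.53582017 -0.28658984  0.15769983] [-0.93607166  0.34665441  0.90062582]
```

View pics/s2.png

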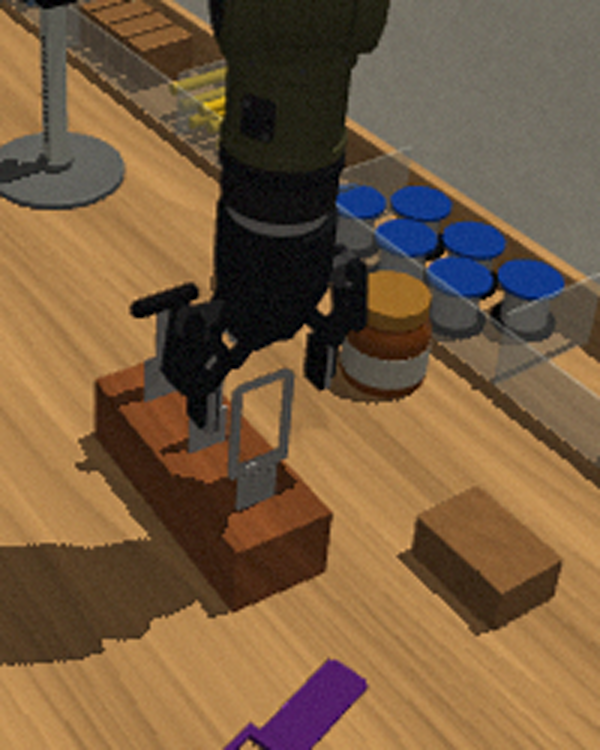

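```bash
python3 - <<'E'
from h import *
d=snap('side');P=cloud(d);I=d['frame'].astype(int)
T=np.linalg.inv(np.array(d['world_from_camera']))
def pr(p):
    c=T[:3,:3]@p+T[:3,3]; return d['fx']*c[0]/-c[2]+d['cx'],d['fy']*c[1]/c[2]+d['cy']
for p in([.5358,-.2866,.1577],[.5358,-.2866,.172],[.5358,-.22,.1577]): print(p,[(a-o)*3 for a,o in zip(pr(np.array(p)),(260,150))])
for u,v in((200,415),(320,375),(275,378),(185,370)):
    print(u,v,np.round(P[150+v//3,260+u//3],3))
s=arm.read_state();print(s['joint_positions'])
E
```

```text
[0.5358, -0.2866, 0.1577] [np.float64(263.3445289400326), np.float64(394.4386680143672)]
[0.5358, -0.2866, 0.172] [np.float64(264.5981494859035), np.float64(378.21986897287593)]
[0.5358, -0.22, 0.1577] [np.float64(206.7429890880975), np.float64(340.8436011847059)]
200 415 [ 0.48  -0.29   0.169]
320 375 [ 0.578 -0.292  0.161]
275 378 [ 0.543 -0.286  0.169]
185 370 [ 0.464 -0.292  0.215]
[-4.91763384e-01  3.80838565e-01 -1.69319907e-01  1.02051022e+00
  1.10991171e-04  1.12773221e+00]
```

Request:
apply_moves(series=[0,0,1.5,0,0,0,44,0,0,0,0,0,0,44,0,0,0,0,0,0,44,0,0,0,0,0,0,44,0,0,0,0,0,0,44,0,0,0,0,0,0,44,0,0,0,0,0,0,44], force=50)

```text
t: 2.55
position: [0.5372, -0.2889, 0.159]
tool_rot: [0.001, 0.725, 0.689, 0.0]
contact_force: [-0.6, -0.2, 5.8]
opening: 0.0467
grasp_force: 50.8
```

Request:
apply_moves(series=[0,0,-5,0,0,0,44,0,0,-10,0,0,0,44,0,0,-15,0,0,0,44,0,0,-15,0,0,0,44,0,0,-20,0,0,0,44,0,0,-20,0,0,0,44,0,0,-25,0,0,0,44,0,0,0,0,0,0,44])

```text
t: 3.35
position: [0.5381, -0.2893, 0.2718]
tool_rot: [0.003, 0.725, 0.689, 0.001]
contact_force: [-0.7, 0.7, -2.4]
opening: 0.0466
grasp_force: 52.1
```

```bash
cat >> h.py <<'E'
def inhand(n):
    s=arm.read_state(); d=snap(n);P=cloud(d);I=d['frame'].astype(int)
    q=s['tool_rot'];Rm=R.from_quat([q[1],q[2],q[3],q[0]]).as_matrix()
    L=(P-s['position'])@Rm
    return s,d,P,L,I
E
python3 - <<'E'
from h import *
s,d,P,L,I=inhand('wrist')
print(s['position'],s['contact_force'],s['opening'])
save('w2.png',I.astype(np.uint8))
m=(abs(L[...,1])<.022)&(abs(L[...,0])<.04)&(L[...,2]>-.03)&(L[...,2]<.15)
for a in np.arange(-.02,.15,.01):
    q=L[m&(L[...,2]>a)&(L[...,2]<a+.01)]
    if len(q)>5: print(round(a,3),len(q),np.round(np.median(q,0)*1e3,1),np.round(q.min(0)*1e3,1),np.round(q.max(0)*1e3,1))
E
```

```text
[ 0.53813717 -0.28929805  0.27184996] [-0.70118692  0.66382218 -2.35488272] 0.04662007650391475
-0.02 1963 [  5.6  -0.7 -13.3] [  1.  -22.  -15.6] [  8.   21.8 -10. ]
-0.01 354 [ 6.8 17.4 -5.1] [  2.4 -22.  -10. ] [ 8.  22.  -0.1]
0.0 298 [ 6.6 17.3  4.9] [  2.2 -22.    0. ] [ 7.6 22.  10. ]
0.01 246 [ 6.4 17.2 14.7] [  1.9 -22.   10. ] [ 7.4 22.  20. ]
0.02 212 [ 6.2 17.2 25. ] [  1.9 -22.   20.1] [ 7.1 21.9 30. ]
0.03 171 [ 6.  17.1 34.7] [  1.6 -22.   30.1] [ 7. 22. 40.]
0.04 146 [ 5.8 17.2 45.1] [  1.6 -21.9  40.1] [ 6.8 22.  49.9]
0.05 411 [ 3.6 -0.4 59.4] [  0.4 -22.   50.1] [ 6.6 21.9 60. ]
0.06 685 [ 5.2 -0.4 61.2] [ -0.3 -21.9  60. ] [ 6.4 21.8 70. ]
0.07 243 [ 4.5 -1.  75.7] [  3.2 -16.9  70.1] [ 5.2 15.  79.9]
0.08 260 [ 4.3 -1.  84.8] [  3.2 -16.9  80. ] [ 4.9 14.8 90. ]
0.09 219 [ 4.1 -1.  94.9] [  3.1 -16.9  90.1] [  4.7  14.9 100. ]
0.1 201 [  3.9  -1.  104.8] [  2.9 -16.8 100. ] [  4.5  14.8 110. ]
0.11 186 [  3.7  -1.3 114.9] [  2.7 -17.  110. ] [  4.4  14.8 120. ]
0.12 148 [  3.5  -0.9 125. ] [  2.6 -17.  120. ] [  4.1  14.7 129.9]
0.13 150 [  3.4  -1.7 135.3] [  2.2 -17.1 130. ] [  3.8  14.5 140. ]
0.14 45 [  3.3  -0.9 141.9] [  1.9 -16.7 140. ] [  3.6  14.9 143.9]
```

View pics/w2.png

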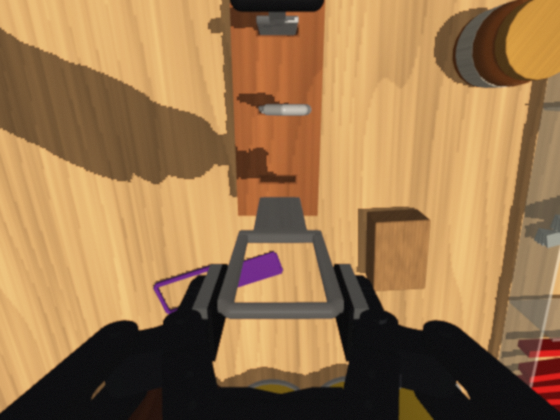

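The picture shows the loop gripped by its side bars with its rim at row 310. The slot is empty and the other two tools are still in the block. The purple one had toppled by itself. Next I measure the stand and its hook from the pictures I already have.

```bash
python3 - <<'E'
from h import *
for nm in('scene','side'):
    d=snap(nm);P=cloud(d);I=d['frame'].astype(int)
    m=(P[...,2]>.15)&(P[...,2]<.29)&(P[...,0]>.5)&(P[...,0]<.75)&(P[...,1]>.15)&(P[...,1]<.35)
    h=P[m&(P[...,0]<.65)&(P[...,2]>.17)]; 
    for a in np.arange(.54,.65,.01):
        q=h[(h[:,0]>=a)&(h[:,0]<a+.01)]
        if len(q): print(nm,round(a,2),len(q),np.round(np.median(q,0),4),np.round(q[:,2].min(),3),np.round(q[:,2].max(),3))
    vx=cv2.fitLine(h[:,:2].astype(np.float32),cv2.DIST_HUBER,0,.01,.01).ravel(); print('line',vx,np.degrees(np.arctan2(vx[1],vx[0])))
    t=P[m&(P[...,2]>.248)&(P[...,0]>.65)]; print('post top',len(t),np.round(np.median(t,0),4))
    k=P[m&(P[...,2]>.225)&(I.max(-1)<60)&(P[...,0]>.655)]; print('clamp',len(k),np.round(np.nanpercentile(k,[3,50,97],axis=0),3))
E
```

```text
scene 0.56 1 [0.5694 0.2562 0.2027] 0.203 0.203
scene 0.57 14 [0.5755 0.2543 0.202 ] 0.19 0.212
scene 0.58 16 [0.5853 0.2534 0.2048] 0.197 0.217
scene 0.59 13 [0.5945 0.2526 0.2154] 0.198 0.219
scene 0.6 15 [0.6044 0.2522 0.2198] 0.2 0.226
scene 0.61 20 [0.615 0.251 0.221] 0.207 0.225
scene 0.62 21 [0.6255 0.2501 0.2192] 0.216 0.223
scene 0.63 16 [0.6349 0.2496 0.2185] 0.215 0.22
scene 0.64 35 [0.6472 0.2531 0.2236] 0.215 0.229
line [ 0.9992393  -0.03899772  0.61687607  0.2519041 ] -2.2349713
post top 121 [0.6799 0.2456 0.2549]
clamp 328 [[0.663 0.228 0.226]
 [0.684 0.25  0.232]
 [0.698 0.265 0.257]]
side 0.56 9 [0.5665 0.2525 0.2026] 0.196 0.21
side 0.57 11 [0.5743 0.2534 0.1972] 0.191 0.21
side 0.58 17 [0.5836 0.2521 0.2003] 0.19 0.216
side 0.59 14 [0.5944 0.2527 0.2003] 0.194 0.219
side 0.6 22 [0.6059 0.2512 0.2175] 0.202 0.225
side 0.61 18 [0.6161 0.2502 0.2138] 0.203 0.225
side 0.62 10 [0.6245 0.2497 0.2193] 0.215 0.221
side 0.63 11 [0.6366 0.2474 0.2174] 0.212 0.223
side 0.64 50 [0.6453 0.2502 0.2188] 0.207 0.229
line [ 0.9961493  -0.0876729   0.6075374   0.25047487] -5.0297446
post top 43 [0.6728 0.2429 0.2547]
clamp 116 [[0.656 0.224 0.226]
 [0.671 0.239 0.231]
 [0.692 0.266 0.257]]
```

Request:
apply_moves(series=[0,-8,-6,0,0,-0.13,44,7,-9,-6,0,0,-0.13,44,12,-15,-6,0,0,-0.13,44,10,-20,-6,0,0,-0.13,44,0,0,0,0,0,-0.13,44,0,0,0,0,0,-0.13,44,0,0,0,0,0,0,44])

```text
t: 4.2
position: [0.4789, -0.27, 0.2905]
tool_rot: [-0.001, 0.408, 0.913, 0.0]
contact_force: [-0.0, 0.4, -1.6]
opening: 0.0469
grasp_force: 52.0
```

Request:
apply_moves(series=[29.8,26.7,0,0,0,-0.126,44,26.2,30.2,0,0,0,-0.126,44,22.3,33.2,0,0,0,-0.126,44,17.8,35.8,0,0,0,-0.126,44,13.2,37.8,0,0,0,-0.126,44,8.4,39.1,0,0,0,-0.126,44,3.3,39.9,0,0,0,0,44,3.3,39.9,0,0,0,0,44])

```text
t: 5.0
position: [0.4792, 0.0512, 0.2909]
tool_rot: [-0.001, 0.044, 0.999, -0.0]
contact_force: [1.0, 0.7, -1.6]
opening: 0.0469
grasp_force: 52.1
```

Request:
apply_moves(series=[3.3,40,2,0,0,0,44,3.3,40,2,0,0,0,44,3.3,40,2,0,0,0,44,3.3,40,2,0,0,0,44,2,25,2,0,0,0,44,0,10,0,0,0,0,44,0,0,0,0,0,0,44,0,0,0,0,0,0,44])

```text
t: 5.8
position: [0.4811, 0.2443, 0.2813]
tool_rot: [-0.0, 0.043, 0.999, -0.001]
contact_force: [1.1, -1.2, -0.9]
opening: 0.0468
grasp_force: 52.2
```

```bash
python3 - <<'E'
from h import *
s,d,P,L,I=inhand('wrist')
print(s['position'],s['tool_rot'],s['contact_force'],s['joint_positions'])
save('w3.png',I.astype(np.uint8),1.4)
h=P[(P[...,0]>.55)&(P[...,0]<.65)&(P[...,2]>.17)&(P[...,2]<.25)&(abs(P[...,1]-.25)<.04)]
for a in np.arange(.55,.65,.006):
    q=h[(h[:,0]>=a)&(h[:,0]<a+.006)]
    if len(q): print(round(a,3),len(q),np.round(np.median(q,0),4),np.round(q.min(0),4),np.round(q.max(0),4))
E
```

```text
[0.4810804  0.24434703 0.28132432] [-4.12171301e-04  4.31037888e-02  9.99070332e-01 -6.04217749e-04] [ 1.07115753 -1.24615797 -0.9024218 ] [ 4.70328822e-01  1.90681179e-01 -1.42530138e-01  1.23889662e+00
 -6.47714081e-04  5.56563565e-01]
0.562 116 [0.566  0.2522 0.204 ] [0.564  0.2492 0.1964] [0.568  0.2551 0.209 ]
0.568 88 [0.5704 0.2516 0.2096] [0.568  0.2489 0.1934] [0.5738 0.2547 0.2123]
0.574 69 [0.5774 0.2511 0.2118] [0.574  0.2485 0.1921] [0.5797 0.2538 0.2137]
0.58 85 [0.5832 0.2508 0.214 ] [0.5802 0.2486 0.1965] [0.5859 0.2536 0.2175]
0.586 40 [0.5873 0.2491 0.2147] [0.5861 0.2479 0.1968] [0.5916 0.2535 0.2172]
0.592 16 [0.5945 0.248  0.2015] [0.592  0.2474 0.2001] [0.5977 0.2486 0.2034]
0.598 12 [0.5995 0.2476 0.2029] [0.5982 0.2471 0.2016] [0.6024 0.2481 0.2046]
```

View pics/w3.png

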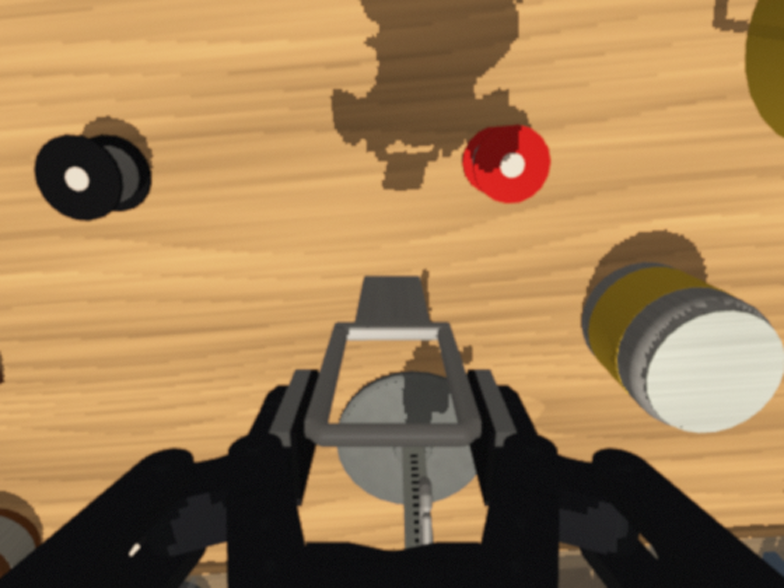

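The picture shows the hook at (425,510), seen between the fingers beyond the rim (393,432), and so 16 mm towards tool +y. I put the throat at about (0.578, 0.251, 0.213). I go down to threading height, then in.

Request:
apply_moves(series=[0,8,24,0,0,0,44,0,8,24,0,0,0,44,-15,0,0,0,0,0,44,-20,0,0,0,0,0,44,-20,0,0,0,0,0,44,-15,0,0,0,0,0,44,0,0,0,0,0,0,44,0,0,0,0,0,0,44])

```text
t: 6.65
position: [0.5531, 0.2542, 0.2344]
tool_rot: [0.0, 0.043, 0.999, 0.0]
contact_force: [-0.1, 0.5, -2.1]
opening: 0.0465
grasp_force: 52.2
```

```bash
python3 - <<'E'
from h import *
s,d,P,L,I=inhand('wrist')
print(s['position'],s['tool_rot'],s['contact_force'])
save('w4.png',I.astype(np.uint8)[200:,150:410],2.6)
m=(abs(L[...,1])<.024)&(abs(L[...,0])<.02)&(L[...,2]>-.03)&(L[...,2]<-.005)
q=P[m];print('rim',len(q),np.round(np.nanpercentile(q,[3,50,97],axis=0),4))
for n in('wrist','side','scene'):
  if n!='wrist': P=cloud(snap(n))
  h=P[(P[...,0]>.555)&(P[...,0]<.62)&(P[...,2]>.18)&(P[...,2]<.235)&(abs(P[...,1]-.25)<.012)]
  print(n,len(h))
  for a in np.arange(.55,.62,.006):
    q=h[(h[:,0]>=a)&(h[:,0]<a+.006)]
    if len(q): print(round(a,3),len(q),np.round(np.median(q,0),4),np.round(q.min(0),4),np.round(q.max(0),4))
E
```

```text
[0.55309841 0.25418202 0.23439416] [1.35636940e-04 4.33928920e-02 9.99058075e-01 3.79125513e-05] [-0.14727644  0.46814894 -2.09560194]
rim 2965 [[0.5426 0.2329 0.2409]
 [0.5462 0.2615 0.2477]
 [0.5613 0.2784 0.2541]]
wrist 1052
0.562 171 [0.5661 0.2523 0.204 ] [0.5641 0.2493 0.1965] [0.5678 0.255  0.2093]
0.568 7 [0.5683 0.2533 0.2064] [0.5681 0.2492 0.2047] [0.569  0.2548 0.2075]
0.574 99 [0.5778 0.2516 0.2121] [0.5751 0.2493 0.21  ] [0.58   0.2539 0.2143]
0.58 144 [0.5832 0.2511 0.2142] [0.5801 0.2481 0.1969] [0.5859 0.254  0.2165]
0.586 151 [0.5891 0.2508 0.2161] [0.5861 0.2476 0.1964] [0.592  0.2539 0.219 ]
0.592 153 [0.5951 0.2506 0.2184] [0.5922 0.2477 0.199 ] [0.598  0.2534 0.2216]
0.598 161 [0.6012 0.25   0.2206] [0.5981 0.2462 0.2015] [0.604  0.2528 0.2252]
0.604 143 [0.6052 0.2499 0.2234] [0.604  0.2461 0.2035] [0.6071 0.253  0.2254]
0.61 22 [0.6147 0.2519 0.2075] [0.612  0.2445 0.2055] [0.6158 0.2533 0.2155]
0.616 1 [0.6165 0.2532 0.2135] [0.6165 0.2532 0.2135] [0.6165 0.2532 0.2135]
side 85
0.562 3 [0.5671 0.2503 0.1984] [0.5642 0.2502 0.1958] [0.5677 0.2512 0.1997]
0.568
[... 691 characters left out ...]
cene 77
0.568 7 [0.5722 0.2551 0.2023] [0.5693 0.2541 0.1915] [0.5734 0.2561 0.2094]
0.574 8 [0.5759 0.2532 0.2071] [0.5748 0.2508 0.1946] [0.5796 0.2552 0.2119]
0.58 10 [0.5823 0.2537 0.203 ] [0.5801 0.2502 0.1927] [0.5853 0.2553 0.2135]
0.586 7 [0.5885 0.2523 0.2104] [0.5861 0.2509 0.1956] [0.59   0.255  0.2153]
0.592 9 [0.5944 0.2536 0.2149] [0.5924 0.2507 0.1988] [0.5977 0.2549 0.2174]
0.598 9 [0.6004 0.252  0.2153] [0.5986 0.2484 0.2011] [0.6037 0.2536 0.2185]
0.604 6 [0.6071 0.2527 0.2201] [0.6043 0.2495 0.2042] [0.6096 0.2539 0.2228]
0.61 14 [0.6126 0.2515 0.2219] [0.6101 0.2463 0.2045] [0.6142 0.2543 0.226 ]
0.616 7 [0.6179 0.2509 0.2197] [0.6166 0.2478 0.2178] [0.6197 0.2523 0.2269]
```

View pics/w4.png

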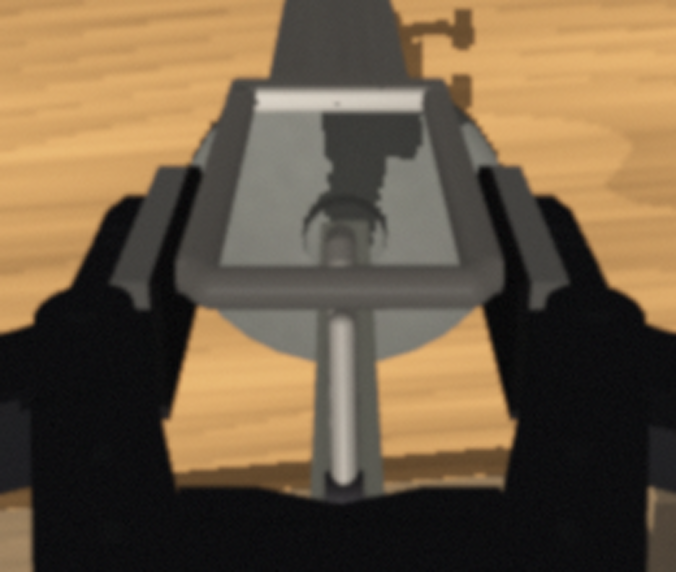

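The view shows the bow through the eye, centred (340,245), and the rim across at row 290. I go on over the gate and down to just above it.

Request:
apply_moves(series=[-12,0,0,0,0,0,44,-12,0,0,0,0,0,44,-11,0,0,0,0,0,44,0,0,6,0,0,0,44,0,0,6,0,0,0,44,0,0,6,0,0,0,44,0,0,0,0,0,0,44,0,0,0,0,0,0,44])

```text
t: 7.6
position: [0.5867, 0.2523, 0.2155]
tool_rot: [-0.0, 0.042, 0.999, -0.0]
contact_force: [-0.7, 0.4, -1.0]
opening: 0.047
grasp_force: 52.2
```

Request:
apply_moves(series=[0,0,1.5,0,0,0,44,0,0,1.5,0,0,0,44,0,0,0,0,0,0,44])

```text
t: 7.9
position: [0.5872, 0.2523, 0.2128]
tool_rot: [0.0, 0.042, 0.999, 0.0]
contact_force: [-1.0, -0.1, -2.7]
opening: 0.0469
grasp_force: 52.2
```

Request:
apply_moves(series=[0,0,1.5,0,0,0,44,0,0,0,0,0,0,44])

```text
t: 8.1
position: [0.5872, 0.2523, 0.2112]
tool_rot: [-0.0, 0.042, 0.999, -0.0]
contact_force: [1.1, -1.2, -2.7]
opening: 0.047
grasp_force: 52.2
```

Request:
apply_moves(series=[0,0,1.5,0,0,0,44,0,0,0,0,0,0,44])

```text
t: 8.3
position: [0.5872, 0.2523, 0.2096]
tool_rot: [-0.0, 0.042, 0.999, -0.0]
contact_force: [-0.3, -0.2, -2.3]
opening: 0.0469
grasp_force: 52.2
```

Request:
apply_moves(series=[0,0,1.2,0,0,0,44,0,0,0,0,0,0,44])

```text
t: 8.5
position: [0.5872, 0.2523, 0.2084]
tool_rot: [-0.0, 0.042, 0.999, -0.0]
contact_force: [-0.2, -0.1, -2.1]
opening: 0.0465
grasp_force: 52.2
```

Request:
apply_moves(series=[0,0,1.2,0,0,0,44,0,0,0,0,0,0,44])

```text
t: 8.7
position: [0.5872, 0.2523, 0.2072]
tool_rot: [-0.0, 0.042, 0.999, -0.0]
contact_force: [0.3, 0.3, -1.2]
opening: 0.0468
grasp_force: 52.2
```

Request:
apply_moves(series=[0,0,1.2,0,0,0,44,0,0,0,0,0,0,44])

```text
t: 8.9
position: [0.5872, 0.2522, 0.206]
tool_rot: [-0.0, 0.042, 0.999, -0.0]
contact_force: [0.2, -0.0, -1.0]
opening: 0.0467
grasp_force: 52.2
```

Request:
apply_moves(series=[0,0,1,0,0,0,44,0,0,0,0,0,0,44])

```text
t: 9.1
position: [0.5874, 0.2523, 0.2055]
tool_rot: [0.0, 0.042, 0.999, 0.0]
contact_force: [-0.1, 0.9, 1.1]
opening: 0.0468
grasp_force: 52.5
```

Request:
apply_moves(series=[0,0,1,0,0,0,44,0,0,0,0,0,0,44])

```text
t: 9.3
position: [0.5875, 0.2524, 0.2047]
tool_rot: [0.0, 0.042, 0.999, 0.0]
contact_force: [0.4, -0.3, 2.6]
opening: 0.0468
grasp_force: 52.6
```

```bash
python3 - <<'E'
from h import *
for i in range(3): s=arm.read_state();print(np.round(s['contact_force'],2),np.round(s['torque'],3)); d=snap('wrist')
P=cloud(d);im=d['frame'];save('w5.png',im[260:400,200:360],4)
E
```

```text
[ 0.36 -0.28  2.56] [-0.1    0.114  0.017]
[-0.84  0.18  3.85] [-0.117  0.117 -0.035]
[-0.44 -1.53  3.85] [-0.115  0.045 -0.002]
```

View pics/w5.png

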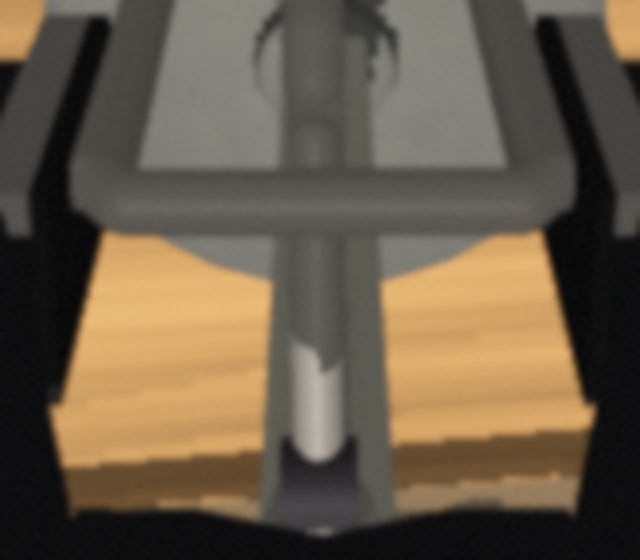

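Contact at TCP z about 0.206. The picture shows the rim (row 200) on the gate, behind the nose seam (row 120). I press in about 3 mm.

Request:
apply_moves(series=[0,0,1,0,0,0,44,0,0,1,0,0,0,44,0,0,0,0,0,0,44])

```text
t: 9.75
position: [0.5875, 0.2525, 0.2023]
tool_rot: [0.0, 0.042, 0.999, 0.0]
contact_force: [-0.6, -0.1, 4.2]
opening: 0.0465
grasp_force: 52.7
```

Request:
apply_moves(series=[0,0,1,0,0,0,44,0,0,0,0,0,0,44])

```text
t: 9.95
position: [0.5872, 0.2525, 0.2012]
tool_rot: [-0.0, 0.042, 0.999, 0.0]
contact_force: [0.3, 1.4, 3.9]
opening: 0.0467
grasp_force: 52.8
```

Request:
apply_moves(series=[1.5,0,0,0,0,0,44,0,0,0,0,0,0,44])

```text
t: 10.15
position: [0.5851, 0.2524, 0.2009]
tool_rot: [-0.001, 0.042, 0.999, -0.0]
contact_force: [-1.6, 0.0, 3.8]
opening: 0.0466
grasp_force: 52.7
```

Request:
apply_moves(series=[1.5,0,0,0,0,0,44,0,0,0,0,0,0,44])

```text
t: 10.35
position: [0.5836, 0.2525, 0.2009]
tool_rot: [-0.001, 0.042, 0.999, -0.0]
contact_force: [-1.7, 0.3, 2.5]
opening: 0.047
grasp_force: 52.7
```

Request:
apply_moves(series=[1,0,0.8,0,0,0,44,0,0,0,0,0,0,44])

```text
t: 10.55
position: [0.5832, 0.2526, 0.2004]
tool_rot: [0.0, 0.042, 0.999, -0.0]
contact_force: [-0.4, 0.5, 4.4]
opening: 0.0471
grasp_force: 52.8
```

Request:
apply_moves(series=[1,0,0.4,0,0,0,44,0,0,0,0,0,0,44])

```text
t: 10.75
position: [0.583, 0.2526, 0.2004]
tool_rot: [0.001, 0.043, 0.999, -0.0]
contact_force: [1.8, -0.8, 3.9]
opening: 0.0463
grasp_force: 52.8
```

Request:
apply_moves(series=[1,0,0.4,0,0,0,44,0,0,0,0,0,0,44])

```text
t: 10.95
position: [0.5827, 0.2527, 0.2003]
tool_rot: [0.002, 0.043, 0.999, 0.0]
contact_force: [5.3, -1.2, 4.8]
opening: 0.0471
grasp_force: 52.9
```

The nose stop is felt at TCP x about 0.583. I ease off sideways and press straight down.

Request:
apply_moves(series=[-1.8,0,0.5,0,0,0,44,0,0,1,0,0,0,44,0,0,0,0,0,0,44])

```text
t: 11.25
position: [0.5836, 0.2527, 0.1987]
tool_rot: [0.001, 0.042, 0.999, 0.0]
contact_force: [2.1, -0.7, 4.7]
opening: 0.0472
grasp_force: 53.1
```

Request:
apply_moves(series=[0,0,1,0,0,0,44,0,0,1,0,0,0,44,0,0,0,0,0,0,44])

```text
t: 11.55
position: [0.5837, 0.2526, 0.1959]
tool_rot: [0.001, 0.043, 0.999, -0.0]
contact_force: [5.4, -0.4, -2.4]
opening: 0.047
grasp_force: 52.3
```

Request:
apply_moves(series=[0,0,1,0,0,0,44,0,0,1,0,0,0,44,0,0,0,0,0,0,44])

```text
t: 11.85
position: [0.5822, 0.2526, 0.1932]
tool_rot: [-0.001, 0.042, 0.999, -0.0]
contact_force: [2.2, 0.9, -2.6]
opening: 0.0469
grasp_force: 52.2
```

```bash
python3 - <<'E'
from h import *
s,d,P,L,I=inhand('wrist'); print(s['position'],s['contact_force'])
# rim points either side of the hook, and hook-plane points, tool frame mm
L=L*1e3
m=(abs(L[...,1]+1)>7)&(abs(L[...,1])<15)&(L[...,2]>-30)&(L[...,2]<0)&(abs(L[...,0])<15)
v,u=np.nonzero(m); print('rim',m.sum(),np.round(np.median(L[m],0),1),'rows',v.min(),v.max(),'cols',u.min(),u.max())
c=int(np.median(u[v==int(np.median(v))]))
m=(abs(L[...,1]+1)<2)&(abs(L[...,2])<45)&(L[...,0]<25)&(L[...,0]>-40)
h=L[m]
for a in range(-40,24,3):
    q=h[(h[:,0]>=a)&(h[:,0]<a+3)]
    if len(q): print(a,len(q),np.round(np.percentile(q[:,2],[0,50,100]),1), round(np.median(q[:,1]),1))
save('w6.png',d['frame'][230:400,190:370],4)
E
```

```text
[0.58222431 0.25260351 0.19315169] [ 2.1622525  0.904072  -2.5584672]
rim 747 [  7.4   6.9 -13.5] rows 302 318 cols 241 324
-19 70 [-26.3 -24.9 -22.9] -0.9
-16 116 [-26.5 -23.9 -21.5] -1.1
-13 117 [-24.6 -22.1 -19. ] -1.1
-10 119 [-22.7 -20.  -17.9] -1.1
-7 108 [-21.4 -18.4 -16.2] -1.1
-4 117 [-18.8 -16.6 -13.9] -1.0
-1 110 [-17.  -14.8 -11.8] -1.0
2 72 [-15.6 -13.7 -12. ] -1.0
5 20 [-18.2 -16.3 -14.2] -0.7
8 84 [-18.8 -17.5 -15.3] -1.0
11 130 [-18.8 -16.1 -11.8] -1.0
14 191 [-16.9 -12.1  -4.1] -1.0
17 40 [-12.2  -8.7  -4.9] -1.7
```

View pics/w6.png

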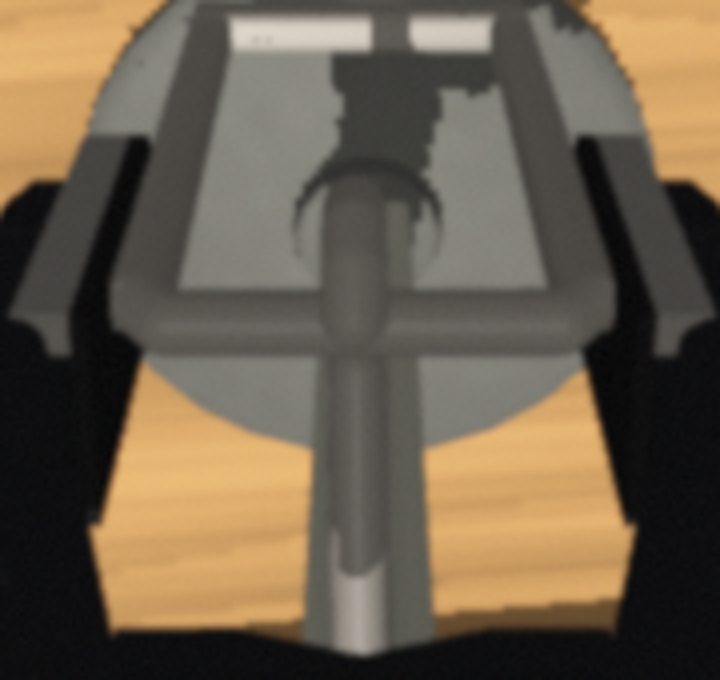

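The picture shows the nose end (355,340) lying over the rim. The depth slope says the gate is still about 0.16 rad open, with its free end against the rim. I go down the last few millimetres.

Request:
apply_moves(series=[0,0,1,0,0,0,44,0,0,0,0,0,0,44])

```text
t: 12.1
position: [0.5819, 0.2525, 0.1921]
tool_rot: [-0.001, 0.042, 0.999, -0.0]
contact_force: [-0.5, 0.3, -2.4]
opening: 0.0468
grasp_force: 52.4
```

Request:
apply_moves(series=[0,0,1,0,0,0,44,0,0,0,0,0,0,44])

```text
t: 12.3
position: [0.5827, 0.2526, 0.1918]
tool_rot: [-0.0, 0.042, 0.999, -0.0]
contact_force: [0.4, 0.1, -1.4]
opening: 0.0469
grasp_force: 52.4
```

```bash
cat > g.py <<'E'
from h import *
s,d,P,L,I=inhand('wrist'); print(s['position'],s['contact_force'])
L=L*1e3
h=L[(abs(L[...,1]+1)<2.5)&(abs(L[...,2])<45)&(L[...,0]<1)&(L[...,0]>-22)]
p=np.polyfit(h[:,0],h[:,2],1); print('gate slope deg',np.degrees(np.arctan(p[0])),'n',len(h))
h=L[(abs(L[...,1]+1)<2)&(abs(L[...,2])<45)&(L[...,0]<25)&(L[...,0]>-40)]
for a in range(-16,20,3):
    q=h[(h[:,0]>=a)&(h[:,0]<a+3)]
    if len(q): print(a,len(q),np.round(np.median(q[:,2]),1),end='; ')
m=(abs(L[...,1]+1)>7)&(abs(L[...,1])<15)&(L[...,2]>-30)&(L[...,2]<0)&(abs(L[...,0])<15)
print('\nrim',m.sum(),np.round(np.median(L[m],0),1))
E
python3 g.py
```

```text
[0.58268664 0.25262258 0.19182311] [ 0.38896828  0.09709004 -1.41679853]
gate slope deg 23.631346651393265 n 763
-16 90 -27.4; -13 104 -26.5; -10 106 -25.5; -7 112 -24.4; -4 115 -23.0; -1 101 -22.1; 2 114 -20.7; 5 98 -19.8; 8 79 -19.0; 11 121 -17.7; 14 172 -14.4; 17 86 -10.0; 
rim 746 [  7.4   7.  -13.5]
```

The gate is shut: its slope is back to 20° and runs on from the nose, with the rim beneath it. I let go.

Request:
apply_moves(series=[0,0,0,0,0,0,49,0,0,0,0,0,0,51,0,0,0,0,0,0,56,0,0,0,0,0,0,65,0,0,0,0,0,0,75,0,0,0,0,0,0,85,0,0,0,0,0,0,85,0,0,0,0,0,0,85])

```text
t: 13.15
position: [0.5831, 0.2527, 0.1921]
tool_rot: [-0.0, 0.042, 0.999, -0.0]
contact_force: [-0.5, -0.3, -0.5]
opening: 0.0851
grasp_force: 0.0
```

```bash
python3 g.py
```

```text
[0.58305424 0.25265433 0.19208861] [-0.47155473 -0.29423257 -0.47975937]
gate slope deg 28.916268415043014 n 797
-16 78 -27.4; -13 115 -26.4; -10 107 -25.1; -7 99 -24.2; -4 128 -22.9; -1 116 -21.8; 2 108 -20.7; 5 89 -19.4; 8 64 -18.5; 11 124 -17.7; 14 161 -14.9; 17 111 -10.0; 
rim 690 [ 7.5  7.  -9. ]
```

Request:
apply_moves(series=[0,0,-8,0,0,0,85,0,0,-12,0,0,0,85,0,0,-15,0,0,0,85,0,0,-20,0,0,0,85,0,0,-20,0,0,0,85,0,0,-20,0,0,0,85,0,0,0,0,0,0,85,0,0,0,0,0,0,85])

```text
t: 14.0
position: [0.5835, 0.2528, 0.288]
tool_rot: [0.001, 0.042, 0.999, 0.0]
contact_force: [-0.5, 0.1, -1.5]
opening: 0.085
grasp_force: 0.0
```

Request:
apply_moves(series=[20,0,0,0,0,0,85,30,0,0,0,0,0,85,30,0,0,0,0,0,85,20,0,0,0,0,0,85,0,0,0,0,0,0,85,0,0,0,0,0,0,85,0,0,0,0,0,0,85,0,0,0,0,0,0,85])

```text
t: 14.8
position: [0.4842, 0.261, 0.2867]
tool_rot: [-0.0, 0.043, 0.999, -0.0]
contact_force: [0.2, -0.6, -0.6]
opening: 0.085
grasp_force: 0.0
```

```bash
cat > c.py <<'E'
from h import *
s=arm.read_state();print(s['t'],s['position'],s['contact_force'])
for n in('side','scene','wrist'):
    P=cloud(snap(n)); 
    m=(P[...,0]>.54)&(P[...,0]<.61)&(abs(P[...,1]-.25)<.04)&(P[...,2]>.02)&(P[...,2]<.24)
    for a in np.arange(.03,.24,.03):
        q=P[m&(P[...,2]>=a)&(P[...,2]<a+.03)]
        if len(q)>3: print(n,round(a,2),len(q),np.round(q.min(0),3),np.round(np.median(q,0),3),np.round(q.max(0),3))
E
python3 c.py
```

```text
14.8 [0.48422298 0.26098913 0.28669006] [ 0.16153441 -0.60209411 -0.57367105]
side 0.03 26 [0.573 0.235 0.038] [0.576 0.253 0.05 ] [0.578 0.27  0.059]
side 0.06 39 [0.572 0.236 0.06 ] [0.575 0.245 0.074] [0.578 0.264 0.088]
side 0.09 38 [0.573 0.236 0.09 ] [0.575 0.249 0.104] [0.578 0.27  0.118]
side 0.12 63 [0.571 0.228 0.121] [0.576 0.249 0.131] [0.582 0.283 0.149]
side 0.15 38 [0.571 0.226 0.151] [0.576 0.27  0.166] [0.583 0.279 0.179]
side 0.18 71 [0.565 0.228 0.18 ] [0.575 0.251 0.199] [0.61  0.275 0.21 ]
side 0.21 27 [0.568 0.246 0.21 ] [0.596 0.253 0.216] [0.61  0.257 0.225]
scene 0.03 11 [0.58  0.237 0.044] [0.581 0.247 0.056] [0.582 0.268 0.06 ]
scene 0.06 52 [0.579 0.237 0.061] [0.581 0.251 0.078] [0.584 0.268 0.09 ]
scene 0.09 58 [0.578 0.237 0.09 ] [0.582 0.254 0.105] [0.584 0.275 0.119]
scene 0.12 55 [0.577 0.23  0.121] [0.582 0.26  0.126] [0.586 0.277 0.149]
scene 0.15 30 [0.578 0.23  0.151] [0.583 0.272 0.165] [0.585 0.277 0.179]
scene 0.18 99 [0.569 0.23  0.182] [0.581 0.254 0.199] [0.609 0.278 0.21 ]
scene 0.21 23 [0.582 0.248 0.212] [0.596 0.252 0.217] [0.61  0.254 0.224]
wrist 0.03 197 [0.573 0.235 0.04 ] [0.576 0.251 0.051] [0.578 0.267 0.06 ]
wrist 0.06 389 [0.573 0.236 0.06 ] [0.575 0.251 0.076] [0.578 0.267 0.09 ]
wrist 0.09 475 [0.573 0.236 0.09 ] [0.575 0.252 0.105] [0.579 0.267 0.12 ]
wrist 0.12 605 [0.571 0.228 0.12 ] [0.575 0.252 0.128] [0.581 0.276 0.15 ]
wrist 0.15 337 [0.571 0.228 0.15 ] [0.575 0.27  0.166] [0.581 0.276 0.18 ]
wrist 0.18 935 [0.564 0.228 0.18 ] [0.575 0.253 0.2  ] [0.609 0.276 0.21 ]
wrist 0.21 271 [0.568 0.248 0.21 ] [0.584 0.251 0.215] [0.597 0.254 0.22 ]
```

The scraper hangs plumb from the hook with its bottom edge at z about 0.04. The gate is shut and the arm is clear.

```bash
python3 -c "
from station import arm
print(arm.sign_off())"
```

```text
the job is handed in; nothing more can be done
None
```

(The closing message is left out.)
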